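Fold back the wrapping station's cover leaf and switch the heat on

TASK

At the cheese counter's wrapping station, push the metal cover leaf up by its blue edge and fold it over its spine until it lies flat on the steel rest plate on the other side, uncovering the dark sealing plate. Then press the green button fully in for a moment and let it go; do not press it before the leaf is down, and leave the red button alone. Only push with the fingers, gently: do not pinch the leaf, and leave the cheese, the jar and everything else where they are.

Things in the scene. Friction and masses are not known exactly. Their poses are not given: they have to be found in the camera images.
- wrapper: Fixed wrapping station: white housing 300 mm long (its x), 210 wide (its y), deck 85 above the counter. Origin: centre of its underside. A film-roll cradle, 108 high, reaches to x = +250. On the deck a dark ribbed sealing plate (-y half) and a bright steel rest plate (+y half), 5 thick, 170 along x about x = +10, within 98 of the spine.
- spine (a point): Middle of the spine: the hinge axis of the cover leaf, running along the station's x axis at y = 0, 92.5 mm above the counter.
- leaf (a joint): Cover leaf's angle (rad): 0 flat over the dark plate (-y side), 1.57 upright, 3.14 flat on the rest plate (+y side); starts 0.06 to 0.4. Rigid aluminium, 168 mm along the spine, 5 thick, 135 from spine to free edge. Flat, its 16 mm blue edge strip overhangs the housing by 30, free below. 0.25 kg; stiff hinge (0.3 N m) stays where left, must be pushed down flat.
- leaf_edge (a point): Middle of the leaf's free (blue) edge, half way through its thickness, 135 mm from the spine.
- heat (a joint): Travel of the green heat button (m): 0 = out, 0.006 = fully in; a spring returns it, fully in takes about 5 N.
- heat_top (a point): Centre of the top of the green heat button (22 mm across, pressed straight down) on the near (-x) end of the station's deck, at station x = -115 mm, y = +50 mm.
- stop (a joint): Travel of the red stop button (m), same kind as the green one; not to be pressed.
- stop_top (a point): Centre of the top of the red stop button, at station x = -115 mm, y = -50 mm.
- spice: Small amber jar with a white lid, 36 mm across, 55 mm tall, standing on the far (+x) end of the station's deck. Origin: centre of its underside.
- wedge: Cheese wedge 125 mm long, 90 mm wide, 60 mm high. Origin: centre of its underside.
- tub: White tub with a blue lid, 90 mm across, 75 mm tall. Origin: centre of its underside.
- bowl: Steel bowl, 120 mm across, 50 mm tall. Origin: centre of its underside.
- portion: Small block of cheese with a blank label, 90 x 60 x 30 mm high. Origin: centre of its underside.
- spatula: Spatula lying on the counter to the right, under 40 mm high. Its x axis runs from handle to blade.
There are look-alikes about, which are no part of the job. What is meant by the bowl is not purple, and is the larger of those in its own colour.

How it is judged:
On the way, in this order (a step that is already met when the one before it is completed fails the run):
1. the leaf is folded over and lies flat on the rest plate (value of joint leaf above 3.03 rad), for 0.2 s.
2. the green button is pressed fully in (value of joint heat above 0.0045 m), for 0.1 s.
At the end, for the whole second after the job is handed in: The leaf lies at rest within about 6 degrees of flat on the rest plate (joint above 3.03 rad), the green button has been pressed at least 4.5 mm in for 0.1 s after that and is out again, the red button is out, and every bystander is at rest within 20 mm of its start (value of joint leaf above 3.03 rad and velocity of joint leaf between -0.05 and 0.05 rad/s and value of joint each of heat, stop below 0.0015 m and distance of each of spice, wedge, tub, bowl, portion, spatula from where it was at the start of the episode below 0.02 m and linear speed of each of spice, wedge, tub, bowl, portion, spatula below 0.05 m/s); the robot touches nothing.
It fails at once if the green button is pressed before the leaf is folded over flat (value of joint heat above 0.003 m and value of joint leaf below 3 rad).
It fails at once if the red button is pressed (value of joint stop above 0.003 m).
It fails at once if the leaf is pinched or pressed harder than 35 N (contact force between the fingers and leaf above 35 N).
It fails at once if the leaf is flung over (faster than 4 rad/s) (velocity of joint leaf above 4 rad/s).
It fails at once if a bystander is pushed away, lifted or carried (distance of any of spice, wedge, tub, bowl, portion, spatula from where it was at the start of the episode above 0.025 m).
It also fails if it takes over 58 s, if anything falls off the work surface, if the arm or the gripper's body presses on something with over 40 N, if the wrist force passes 120 N, or if a joint passes its speed limit or range.

ROBOT

A 6-joint arm with a two-finger parallel gripper is mounted at the origin on the work surface. World frame = base frame: x ahead of the robot, y to its left, z up, the work surface at z = 0. Lengths are in m, angles in rad, forces in N, time in s.
With the tool pointing down it reaches from about 0.325 to 0.9 m from the base axis. Payload 6.1 kg.
Tool frame: the origin (TCP) lies where the fingers leave the gripper's body, on its centre line; the fingertips stand 73 mm ahead of it and the grasp point (between the pads) lies 54 mm ahead of it (arm.grip_point_offset is the distance from the TCP to the grasp point, in m); y points along the fingers, z is the direction in which the jaws open and shut, and the axes are right-handed (so a half turn about y gives the same grasp; the last joint's range is limited). The gripper opens to 85 mm and grips with 20 to 120 N. Pads are 22 mm wide; open, the fingers measure 114 mm over their backs; the gripper's body (76 mm by 85 mm) begins 54 mm behind the grasp point. The pads swing forward as they close: fully open they stand 13 mm farther back than shut.
Start: joints at [-1.358, 0.22, 1.526, -0, 1.395, -0.126], TCP at [0.208, -0.589, 0.304] pointing down, gripper open.
Joint ranges: [-2.98, 2.98], [-0.91, 2.08], [0.09, 2.57], [-1.24, 4.39], [0.2, 2.65], [-2.68, 2.68]. Speed limits (rad/s): [2.57, 2.57, 3.01, 3.14, 3.14, 3.14].

INTERFACE

Orientations are given as a unit quaternion [x, y, z, w].
In Python, from workcell import arm gives the robot as it stands.
- The arm moves only by the tool drive_tool, never from a script. Its argument "commands" is one flat list of numbers, 6 for each row, row after row: the shift along the tool's x, y, z each as a share of 0.04 m, from -1 to 1, then the turn, a rotation vector about the tool's x, y, z each as a share of 8 degrees, from -1 to 1. A call has exactly 8 rows; each row shifts and turns the commanded pose from where the row before left it, along the tool's axes as they then stand; what a row does not reach is not made up. A row lasts 1/8 s, in which the tool goes at most 62.5 mm and 10.7 degrees, less where a joint would pass 70% of its speed; a pose out of reach is approached as far as the arm can. A call with a number of a shift or a turn outside -1 to 1 is refused whole. A call with a gripper value outside its range is refused whole. "grip" is the gripper's target within -1 to 1 (shut at 1, half-way at 0, fully open at -1), set as the call begins (left out, the last holds). The fingers move at their own pace and stop on an object; the grip force is fixed at half the most. Time passes only in rows, so rows that do not move let the fingers close, or fill a call up. It gives the time, the measured TCP pose, the force and the opening at its end, in the units of the state.
- arm.sense(): the state, without advancing time (a new reading comes with each control period).
- arm.grab_frame(name): name is "side" or "top"; returns (picture, depth): 420x560x3 uint8, blue, green, red; 420x560 float32, m along the optical axis (not along the pixel's ray), 0 where there is no reading.
- arm.calibration(name): a dict with "fx", "fy", "cx", "cy" (pixels), "R" (3x3) and "t" (3): a world point X has camera coordinates R X + t. Camera axes: x right, y down, z forward; pixel columns grow to the right and rows downward; lengths in m; the calibration is good to about 2 mm. A picture is of the moment at which its call begins. calibration takes no time and is no camera call.
- arm.job_done(): hands the job in, once; it reports no verdict.
The state is a dict: "time_s": time; "joints": joint angles; "joint_vel": joint speeds; "joint_torque": joint torques, N m; "position": TCP position; "tool_rot": TCP orientation; "ft_force": force on the tool from outside, world axes, zero at the start; "moment": the same for the moment, N m; "finger_gap": finger opening in m.
Only numpy, scipy, OpenCV 4.12 (cv2) and the standard library are available. Lean on these libraries where they do the work, as an engineer would, in place of code of your own. Each camera call takes 0.05 s, during which the arm holds its last target. There are 200 camera calls.

## Working session

There is one attempt and no reset: what is moved stays moved. The work goes in short steps, Python scripts to look and compute and a tool call to move; the robot and the scene stay as the last step left them, time stands still between calls to the robot, and variables do not carry over. Pictures are saved under pics/ and viewed, on a budget of 10 in all, crops included, one or two more only if the job needs it, and the job is handed in when it is done.

Besides the shell and the picture viewer there is one more tool, called after "Request:" as name(argument=value, ...) on one line, values as JSON. drive_tool: Moves the arm, as the interface text tells. Its arguments: {"type":"object","properties":{"commands":{"type":"array","items":{"type":"number"}},"grip":{"type":"number"}},"required":["commands"]}

```bash
mkdir -p pics
python3 - <<'E'
from workcell import arm
import cv2,numpy as np
for n in("side","top"):
    p,d=arm.grab_frame(n);np.savez(f"{n}0.npz",p=p,d=d)
    cv2.imwrite(f"pics/{n}0.png",cv2.resize(p,(800,600),interpolation=cv2.INTER_CUBIC))
    print(n,{k:np.round(v,3).tolist() for k,v in arm.calibration(n).items()})
s=arm.sense();print({k:np.round(v,3).tolist() for k,v in s.items()})
E
```

```text
side {'fx': 409.717, 'fy': 409.717, 'cx': 273.177, 'cy': 203.559, 'R': [[-0.869, -0.495, 0.013], [-0.338, 0.575, -0.745], [0.361, -0.652, -0.667]], 't': [0.483, 0.208, 1.025]}
top {'fx': 472.78, 'fy': 472.78, 'cx': 280.057, 'cy': 207.719, 'R': [[0.014, -1.0, -0.006], [-0.986, -0.013, -0.168], [0.167, 0.009, -0.986]], 't': [0.074, 0.522, 1.504]}
{'time_s': 0.1, 'joints': [-1.358, 0.221, 1.528, 0.0, 1.395, -0.126], 'joint_vel': [0.002, -0.001, -0.003, 0.001, -0.001, 0.0], 'joint_torque': [0.002, -49.824, -39.055, -0.0, 0.006, 0.0], 'position': [0.208, -0.589, 0.303], 'tool_rot': [-0.119, 0.698, -0.696, 0.119], 'ft_force': [-0.15, -0.422, -0.709], 'moment': [-0.014, -0.004, -0.027], 'finger_gap': 0.085}
```

View pics/side0.png

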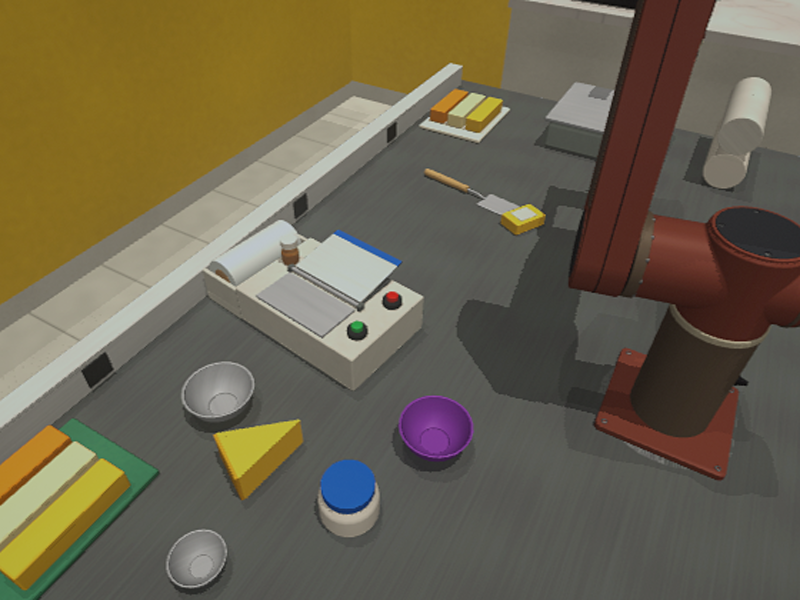

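View pics/top0.png

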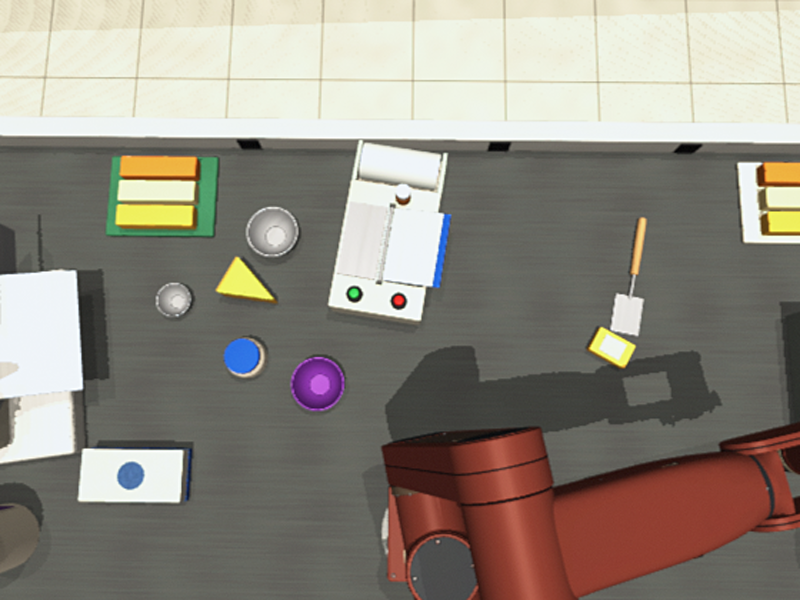

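The side view shows the station mid-left with green button at (358,328), red at (393,298), and blue edge from (335,234) to (400,264). The top view has green at (354,293), red at (399,300), spine (393,207)–(379,283), and blue edge (449,214)–(438,286). Both are in 800x600 pixels.

```bash
cat > h.py <<'E'
from workcell import arm
import cv2,numpy as np
def proj(n):
    c=arm.calibration(n);K=np.array([[c['fx'],0,c['cx']],[0,c['fy'],c['cy']],[0,0,1]])
    return K,np.array(c['R']),np.array(c['t'])
def tri(a,b):  # side px, top px (420x560)
    P=[]
    for n in('side','top'):
        K,R,t=proj(n);P.append(K@np.c_[R,t])
    X=cv2.triangulatePoints(P[0],P[1],np.array(a,float).reshape(2,1),np.array(b,float).reshape(2,1));return (X[:3]/X[3]).ravel()
def cloud(n,d):
    K,R,t=proj(n);v,u=np.mgrid[:d.shape[0],:d.shape[1]]
    c=np.stack([(u-K[0,2])/K[0,0]*d,(v-K[1,2])/K[1,1]*d,d],-1);return (c-t)@R
E
python3 - <<'E'
from h import *
np.set_printoptions(precision=4,suppress=True)
roi={'side':(150,130,310,280),'top':(225,95,325,230)}
px={};
for n in roi:
    f=np.load(n+'0.npz');p=f['p'];hsv=cv2.cvtColor(p,cv2.COLOR_BGR2HSV);C=cloud(n,f['d'])
    x0,y0,x1,y1=roi[n];m0=np.zeros(p.shape[:2],bool);m0[y0:y1,x0:x1]=1
    H,S,V=hsv[...,0],hsv[...,1],hsv[...,2]
    for k,m in dict(green=(abs(H.astype(int)-60)<15)&(S>130),red=((H<8)|(H>172))&(S>150),blue=(abs(H.astype(int)-110)<12)&(S>130)).items():
        m=(m&m0&(V>60)).astype(np.uint8);_,L,st,ce=cv2.connectedComponentsWithStats(m);i=1+np.argmax(st[1:,4])
        q=C[(L==i)&(f['d']>0)];px[n,k]=ce[i]
        print(n,k,st[i],ce[i],'depth med',np.median(q,0),'min',q.min(0),'max',q.max(0))
        if k=='blue':
            ys,xs=np.nonzero(L==i);print(cv2.boxPoints(cv2.minAreaRect(np.c_[xs,ys].astype(np.float32))))
for k in('green','red','blue'):print(k,tri(px['side',k],px['top',k]))
s=0.7
print('spine ends', tri((290*s,267*s),(393*s,207*s)),tri((361*s,306*s),(379*s,283*s)))
# leaf & deck plane pieces from top cloud
f=np.load('top0.npz');C=cloud('top',f['d'])
for u,v in[(395,245),(405,245),(415,245),(425,245),(435,246),(441,247),(446,247),(360,240),(340,300),(403,195),(400,165),(630,250),(611,347)]:
    print((u,v),C[int(v*s),int(u*s)])
E
```

```text
side green [246 225   8   8  52] [249.5962 228.3846] depth med [0.5183 0.1886 0.1063] min [0.5092 0.1776 0.0981] max [0.5283 0.1959 0.1104]
side red [270 204   9   8  53] [274.2075 207.4151] depth med [0.5028 0.0883 0.1055] min [0.4934 0.0784 0.0977] max [0.5197 0.0973 0.1098]
side blue [234 161  47  25 216] [257.5046 172.9676] depth med [ 0.6113 -0.0069  0.1129] min [ 0.5353 -0.145  -0.0018] max [0.793  0.0133 0.1174]
[[233.4 163.2]
 [235.2 159.6]
 [280.4 182.2]
 [278.6 185.8]]
top green [244 201   8   8  49] [247.4286 204.6735] depth med [0.5178 0.1845 0.1045] min [0.5094 0.1721 0.0902] max [0.5321 0.1956 0.1136]
top red [275 206   8   8  52] [278.6154 209.75  ] depth med [0.5035 0.0839 0.1026] min [0.494  0.0743 0.0931] max [0.517  0.0967 0.1114]
top blue [303 150  13  51 251] [308.9203 175.008 ] depth med [ 0.6151 -0.0096  0.1124] min [ 0.5341 -0.0286  0.1018] max [0.6974 0.0091 0.12  ]
[[302.493  199.9189]
 [310.5928 149.2949]
 [315.351  150.0562]
 [307.2512 200.6802]]
green [0.5198 0.1839 0.1008]
red [0.5049 0.0852 0.1011]
blue [ 0.6154 -0.0097  0.1101]
spine ends [0.7229 0.1013 0.0903] [0.544  0.1285 0.0926]
(395, 245) [0.6307 0.0953 0.0976]
(405, 245) [0.6302 0.0728 0.1009]
(415, 245) [0.6282 0.0506 0.1098]
(425, 245) [0.6299 0.0282 0.1041]
(435, 246) [0.6238 0.0064 0.1166]
(441, 247) [ 0.6254 -0.0065  0.1109]
(446, 247) [ 0.626  -0.0193  0.1088]
(360, 240) [0.6423 0.1764 0.0873]
(340, 300) [0.5038 0.2174 0.0898]
(403, 195) [0.7349 0.0773 0.1362]
(400, 165) [0.8178 0.085  0.1008]
(630, 250) [ 0.6476 -0.4639  0.002 ]
(611, 347) [ 0.4158 -0.399   0.0306]
```

```bash
cat >> h.py <<'E'
from scipy.spatial.transform import Rotation as Ro
EX=np.array([.9888,-.149,0]);EY=np.array([.149,.9888,0]);EZ=np.array([0,0,1.]);O=np.array([.626,.1175,0])
S=np.c_[EX,EY,EZ]
TIP=.073
def where():
    s=arm.sense();R=Ro.from_quat(s['tool_rot']);p=np.array(s['position'])
    tip=p+TIP*R.as_matrix()[:,1]
    print('t',round(s['time_s'],2),'tip_st',np.round(S.T@(tip-O),4),'axes_st\n',np.round(S.T@R.as_matrix(),3),'\nF_st',np.round(S.T@np.array(s['ft_force']),1),'j',np.round(s['joints'],2),'gap',s['finger_gap'])
    return p,R
def orient(alpha,sgn=1):  # tool y = cos(a) ey - sin(a) ez ; z = sgn*ex
    a=np.radians(alpha);y=np.cos(a)*EY-np.sin(a)*EZ;z=sgn*EX
    return Ro.from_matrix(np.c_[np.cross(y,z),y,z])
def plan(wps,start=None,sgn=1,rot=None):
    """wps: (tip station xyz, alpha, rows)"""
    p,R=start or where();out=[]
    for tip,al,n in wps:
        Rt=orient(al,sgn) if rot is None else rot;w=(R.inv()*Rt).as_rotvec();R0=R
        t0=p+TIP*R.apply([0,1,0]);t1=O+S@np.array(tip)
        for i in range(1,n+1):
            Rn=R0*Ro.from_rotvec(w*i/n);pn=t0+(t1-t0)*i/n-TIP*Rn.apply([0,1,0])
            sh=R.inv().apply(pn-p)/.04;tu=np.degrees((R.inv()*Rn).as_rotvec())/8
            out.append(np.round(np.r_[sh,tu],2));p,R=pn,Rn
    o=np.array(out)
    if abs(o).max()>1:print('OVER',abs(o).max(0))
    for k in range(0,len(o),8):print(', '.join(f'{v:g}' for v in (o[k:k+8]+0.).ravel()))
    return p,R
E
python3 - <<'E'
from h import *
print('sgn+');plan([((0,-.22,.22),45,16)],sgn=1)
print('sgn-');plan([((0,-.22,.22),45,16)],sgn=-1)
E
```

```text
sgn+
t 0.1 tip_st [-0.3085 -0.7609  0.2299] axes_st
 [[-0.883 -0.001  0.469]
 [-0.469  0.002 -0.883]
 [-0.    -1.    -0.002]] 
F_st [-0.1 -0.4 -0.7] j [-1.36  0.22  1.53  0.    1.39 -0.13] gap 0.085457075654463
-0.74, 0.02, -0.47, -0.19, -0.46, 0.32, -0.77, 0.07, -0.41, -0.19, -0.46, 0.32, -0.8, 0.12, -0.36, -0.19, -0.46, 0.32, -0.82, 0.17, -0.3, -0.19, -0.46, 0.32, -0.83, 0.22, -0.23, -0.19, -0.46, 0.32, -0.83, 0.26, -0.17, -0.19, -0.46, 0.32, -0.83, 0.31, -0.1, -0.19, -0.46, 0.32, -0.83, 0.35, -0.04, -0.19, -0.46, 0.32
-0.81, 0.39, 0.03, -0.19, -0.46, 0.32, -0.79, 0.43, 0.1, -0.19, -0.46, 0.32, -0.77, 0.47, 0.16, -0.19, -0.46, 0.32, -0.74, 0.5, 0.23, -0.19, -0.46, 0.32, -0.7, 0.53, 0.3, -0.19, -0.46, 0.32, -0.66, 0.55, 0.36, -0.19, -0.46, 0.32, -0.61, 0.58, 0.42, -0.19, -0.46, 0.32, -0.56, 0.6, 0.48, -0.19, -0.46, 0.32
sgn-
t 0.1 tip_st [-0.3085 -0.7609  0.2299] axes_st
 [[-0.883 -0.001  0.469]
 [-0.469  0.002 -0.883]
 [-0.    -1.    -0.002]] 
F_st [-0.1 -0.4 -0.7] j [-1.36  0.22  1.53  0.    1.39 -0.13] gap 0.085457075654463
-0.87, 0.02, -0.43, -0.36, 0.87, -0.21, -0.8, 0.02, -0.52, -0.36, 0.87, -0.21, -0.72, 0.04, -0.61, -0.36, 0.87, -0.21, -0.64, 0.05, -0.68, -0.36, 0.87, -0.21, -0.54, 0.08, -0.74, -0.36, 0.87, -0.21, -0.44, 0.11, -0.79, -0.36, 0.87, -0.21, -0.33, 0.14, -0.83, -0.36, 0.87, -0.21, -0.23, 0.18, -0.85, -0.36, 0.87, -0.21
-0.12, 0.23, -0.85, -0.36, 0.87, -0.21, -0.01, 0.27, -0.84, -0.36, 0.87, -0.21, 0.09, 0.32, -0.81, -0.36, 0.87, -0.21, 0.19, 0.37, -0.77, -0.36, 0.87, -0.21, 0.28, 0.42, -0.72, -0.36, 0.87, -0.21, 0.36, 0.47, -0.65, -0.36, 0.87, -0.21, 0.43, 0.52, -0.57, -0.36, 0.87, -0.21, 0.49, 0.57, -0.49, -0.36, 0.87, -0.21
```

Request:
drive_tool(commands=[-0.74, 0.02, -0.47, -0.19, -0.46, 0.32, -0.77, 0.07, -0.41, -0.19, -0.46, 0.32, -0.8, 0.12, -0.36, -0.19, -0.46, 0.32, -0.82, 0.17, -0.3, -0.19, -0.46, 0.32, -0.83, 0.22, -0.23, -0.19, -0.46, 0.32, -0.83, 0.26, -0.17, -0.19, -0.46, 0.32, -0.83, 0.31, -0.1, -0.19, -0.46, 0.32, -0.83, 0.35, -0.04, -0.19, -0.46, 0.32], grip=1)

```text
time_s: 1.1
position: [0.389, -0.37, 0.2925]
tool_rot: [-0.179, 0.723, -0.535, 0.399]
ft_force: [0.1, -0.7, 0.3]
finger_gap: 0.0001
```

Run:
```python
from h import *
plan([((0,-.22,.22),45,8)])
```

```text
t 1.1 tip_st [-0.1535 -0.4892  0.2256] axes_st
 [[-0.508  0.112  0.854]
 [-0.77   0.385 -0.509]
 [-0.386 -0.916 -0.109]] 
F_st [ 0.2 -0.7  0.3] j [-1.07  0.14  1.69  0.33  1.57 -0.4 ] gap 9.841817882199717e-05
-0.81, 0.4, 0.03, -0.19, -0.45, 0.31, -0.79, 0.43, 0.1, -0.19, -0.45, 0.31, -0.76, 0.47, 0.17, -0.19, -0.45, 0.31, -0.73, 0.5, 0.23, -0.19, -0.45, 0.31, -0.7, 0.53, 0.3, -0.19, -0.45, 0.31, -0.66, 0.55, 0.36, -0.19, -0.45, 0.31, -0.61, 0.58, 0.42, -0.19, -0.45, 0.31, -0.56, 0.6, 0.48, -0.19, -0.45, 0.31
```

Tracking is good; continuing.

Request:
drive_tool(commands=[-0.81, 0.4, 0.03, -0.19, -0.45, 0.31, -0.79, 0.43, 0.1, -0.19, -0.45, 0.31, -0.76, 0.47, 0.17, -0.19, -0.45, 0.31, -0.73, 0.5, 0.23, -0.19, -0.45, 0.31, -0.7, 0.53, 0.3, -0.19, -0.45, 0.31, -0.66, 0.55, 0.36, -0.19, -0.45, 0.31, -0.61, 0.58, 0.42, -0.19, -0.45, 0.31, -0.56, 0.6, 0.48, -0.19, -0.45, 0.31])

```text
time_s: 2.1
position: [0.5867, -0.1517, 0.2707]
tool_rot: [-0.22, 0.673, -0.32, 0.629]
ft_force: [0.2, -0.0, -0.3]
finger_gap: -0.0001
```

Run:
```python
from h import *
plan([((0,-.19,.075),45,8),((0,-.117,.069),45,8)])
```

```text
t 2.1 tip_st [ 0.0013 -0.2205  0.2191] axes_st
 [[-0.005  0.     1.   ]
 [-0.708  0.706 -0.004]
 [-0.706 -0.708 -0.003]] 
F_st [ 0.2 -0.  -0.3] j [-0.66  0.38  1.55  0.67  1.65 -0.6 ] gap -7.31002132194227e-05
0.25, 0.39, 0, 0, 0, 0, 0.25, 0.39, 0, 0, 0, 0, 0.25, 0.39, 0, 0, 0, 0, 0.25, 0.39, 0, 0, 0, 0, 0.25, 0.39, 0, 0, 0, 0, 0.25, 0.39, 0, 0, 0, 0, 0.25, 0.39, 0, 0, 0, 0, 0.25, 0.39, 0, 0, 0, 0
-0.15, 0.17, 0, 0, 0, 0, -0.15, 0.17, 0, 0, 0, 0, -0.15, 0.17, 0, 0, 0, 0, -0.15, 0.17, 0, 0, 0, 0, -0.15, 0.17, 0, 0, 0, 0, -0.15, 0.17, 0, 0, 0, 0, -0.15, 0.17, 0, 0, 0, 0, -0.15, 0.17, 0, 0, 0, 0
```

Request:
drive_tool(commands=[0.25, 0.39, 0, 0, 0, 0, 0.25, 0.39, 0, 0, 0, 0, 0.25, 0.39, 0, 0, 0, 0, 0.25, 0.39, 0, 0, 0, 0, 0.25, 0.39, 0, 0, 0, 0, 0.25, 0.39, 0, 0, 0, 0, 0.25, 0.39, 0, 0, 0, 0, 0.25, 0.39, 0, 0, 0, 0])

```text
time_s: 3.1
position: [0.5905, -0.1213, 0.1252]
tool_rot: [-0.22, 0.673, -0.321, 0.629]
ft_force: [-0.3, -0.6, -0.3]
finger_gap: 0.0
```

```bash
cat >> h.py <<'E'
def view(name,tag,box,pts=()):
    p,d=arm.grab_frame(name);np.savez(tag+'.npz',p=p,d=d)
    K,R,t=proj(name)
    for q in pts:
        c=K@(R@(O+S@np.array(q))+t);cv2.circle(p,(int(round(c[0]/c[2])),int(round(c[1]/c[2]))),1,(255,0,255),-1)
    x0,y0,x1,y1=box;c=p[y0:y1,x0:x1];f=min(800/c.shape[1],600/c.shape[0])
    cv2.imwrite(f'pics/{tag}.png',cv2.resize(c,None,fx=f,fy=f,interpolation=cv2.INTER_CUBIC))
E
python3 - <<'E'
from h import *
p,R=where();tip=S.T@(p+TIP*R.apply([0,1,0])-O)
view('side','side1',(180,110,380,260),[tip])
E
```

```text
t 3.1 tip_st [ 0.0006 -0.19    0.0735] axes_st
 [[-0.006  0.002  1.   ]
 [-0.709  0.705 -0.006]
 [-0.705 -0.709 -0.003]] 
F_st [-0.2 -0.6 -0.3] j [-0.62  0.54  1.63  0.69  1.43 -0.73] gap 4.9923091223554186e-05
```

View pics/side1.png

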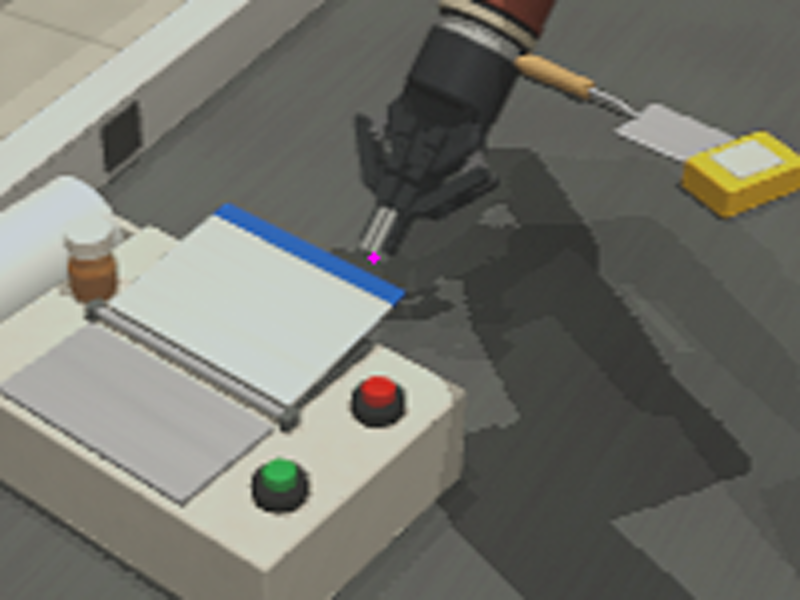

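The picture confirms the marked tip (374,258) sits at the real fingertip, and the station and leaf lie where I measured them. Next I insert it under the edge.

Request:
drive_tool(commands=[-0.15, 0.17, 0, 0, 0, 0, -0.15, 0.17, 0, 0, 0, 0, -0.15, 0.17, 0, 0, 0, 0, -0.15, 0.17, 0, 0, 0, 0, -0.15, 0.17, 0, 0, 0, 0, -0.15, 0.17, 0, 0, 0, 0, -0.15, 0.17, 0, 0, 0, 0, -0.15, 0.17, 0, 0, 0, 0])

```text
time_s: 4.15
position: [0.6017, -0.0494, 0.1217]
tool_rot: [-0.22, 0.673, -0.321, 0.629]
ft_force: [-0.3, -0.3, 0.5]
finger_gap: 0.0
```

```bash
cat >> h.py <<'E'
def arc(th,x=0,over=0):
    """tip waypoint (station) and alpha for leaf angle th (deg)"""
    al=45 if th<45 else 45+(th-45)*30/135
    t,a=np.radians([th,al]);u=np.array([-np.cos(t),np.sin(t)]);n=np.array([np.sin(t),np.cos(t)])
    d=np.array([np.cos(a),-np.sin(a)]);nf=np.array([np.sin(a),np.cos(a)])
    sp=np.array([0,.0925])
    if th<=45: q=sp+.135*u-.0025*n-.011*nf+.035*d
    else: q=sp+.1*u-.0025*n-.011*np.clip(3*(nf@n),-1,1)*nf
    q=q+over*n
    return (x,*q),al
E
python3 - <<'E'
from h import *
for t in range(0,181,20):print(t,np.round(arc(t)[0],3),round(arc(t)[1]))
st=where()
w=[(*arc(t),2) for t in (8,14,20,26)]
plan(w,st)
E
```

```text
0 [ 0.    -0.118  0.057] 45
20 [ 0.    -0.111  0.104] 45
40 [ 0.    -0.088  0.145] 45
60 [ 0.    -0.06   0.171] 48
80 [ 0.    -0.029  0.184] 53
100 [0.    0.006 0.185] 57
120 [0.    0.038 0.175] 62
140 [0.    0.067 0.155] 66
160 [0.    0.093 0.129] 71
180 [0.    0.108 0.097] 75
t 4.15 tip_st [ 0.001  -0.1172  0.0699] axes_st
 [[-0.007  0.001  1.   ]
 [-0.709  0.705 -0.006]
 [-0.705 -0.709 -0.004]] 
F_st [-0.3 -0.3  0.5] j [-0.51  0.51  1.69  0.74  1.35 -0.68] gap 2.7040297830199666e-05
-0.06, -0.06, -0.01, -0.01, -0.02, 0.01, -0.06, -0.06, -0.01, -0.01, -0.02, 0.01, -0.14, -0.1, 0, 0, 0, 0, -0.14, -0.1, 0, 0, 0, 0, -0.15, -0.09, 0, 0, 0, 0, -0.15, -0.09, 0, 0, 0, 0, -0.16, -0.07, 0, 0, 0, 0, -0.16, -0.07, 0, 0, 0, 0
```

Request:
drive_tool(commands=[-0.06, -0.06, -0.01, -0.01, -0.02, 0.01, -0.06, -0.06, -0.01, -0.01, -0.02, 0.01, -0.14, -0.1, 0, 0, 0, 0, -0.14, -0.1, 0, 0, 0, 0, -0.15, -0.09, 0, 0, 0, 0, -0.15, -0.09, 0, 0, 0, 0, -0.16, -0.07, 0, 0, 0, 0, -0.16, -0.07, 0, 0, 0, 0])

```text
time_s: 5.15
position: [0.6025, -0.0392, 0.1692]
tool_rot: [-0.221, 0.672, -0.318, 0.631]
ft_force: [-0.1, 0.1, -2.5]
finger_gap: -0.0
```

Run:
```python
from h import *
st=where()
e=plan([(*arc(t),1) for t in (29,33,37,41,45,49,53,57)],st)
p,R=st;tip=S.T@(p+TIP*R.apply([0,1,0])-O)
view('side','side2',(180,110,380,260),[tip])
```

```text
t 5.15 tip_st [ 0.     -0.1068  0.1175] axes_st
 [[-0.001 -0.001  1.   ]
 [-0.707  0.707  0.   ]
 [-0.707 -0.707 -0.002]] 
F_st [-0.1  0.  -2.5] j [-0.5   0.43  1.69  0.74  1.41 -0.62] gap -3.903391414194318e-05
-0.18, -0.02, 0, 0.01, -0.01, 0, -0.23, -0.06, 0, 0, 0, 0, -0.23, -0.05, 0, 0, 0, 0, -0.23, -0.03, 0, 0, 0, 0, -0.24, -0.01, 0, 0, 0, 0, -0.2, 0, 0, 0, 0, -0.11, -0.2, 0.01, 0, 0, 0, -0.11, -0.2, 0.02, 0, 0, 0, -0.11
```

View pics/side2.png

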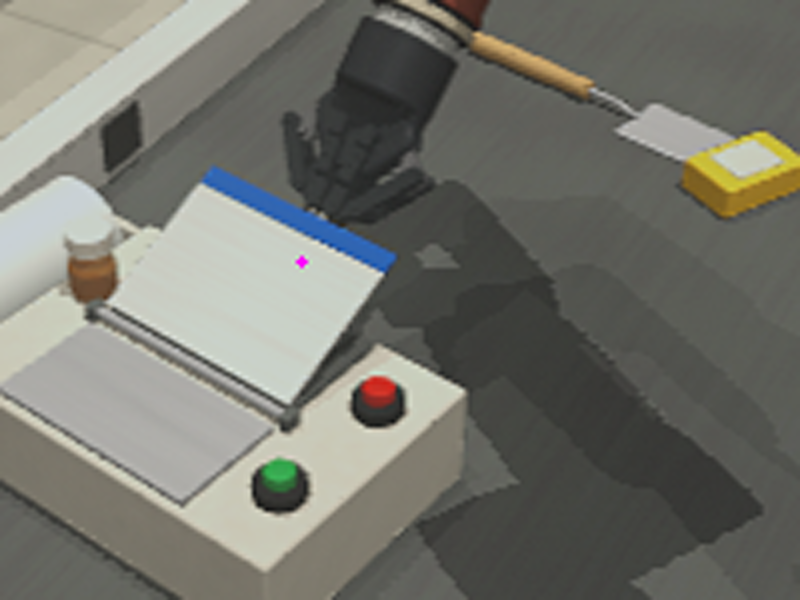

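The leaf has risen: its blue edge now runs (210,175)–(390,262). The fingertip (marked at (302,262)) is behind it, with a force of about 2.5 N. Continuing.

Request:
drive_tool(commands=[-0.18, -0.02, 0, 0.01, -0.01, 0, -0.23, -0.06, 0, 0, 0, 0, -0.23, -0.05, 0, 0, 0, 0, -0.23, -0.03, 0, 0, 0, 0, -0.24, -0.01, 0, 0, 0, 0, -0.2, 0, 0, 0, 0, -0.11, -0.2, 0.01, 0, 0, 0, -0.11, -0.2, 0.02, 0, 0, 0, -0.11])

```text
time_s: 6.2
position: [0.6094, 0.0052, 0.2213]
tool_rot: [-0.237, 0.666, -0.333, 0.624]
ft_force: [-1.2, -5.2, -0.5]
finger_gap: -0.0002
```

Run:
```python
from h import *
plan([(*arc(t),1) for t in (61,65,69,73,77,81,85,89)])
```

```text
t 6.2 tip_st [ 0.0004 -0.0644  0.1674] axes_st
 [[ 0.001  0.001  1.   ]
 [-0.739  0.673  0.   ]
 [-0.673 -0.739  0.001]] 
F_st [-0.4 -5.3 -0.5] j [-0.41  0.33  1.7   0.72  1.4  -0.49] gap -0.0001653138599111795
-0.2, 0.02, -0.01, 0, 0.01, -0.11, -0.2, 0.04, 0, 0, 0, -0.11, -0.2, 0.04, 0, 0, 0, -0.11, -0.19, 0.05, 0, 0, 0, -0.11, -0.19, 0.06, 0, 0, 0, -0.11, -0.19, 0.07, 0, 0, 0, -0.11, -0.18, 0.08, 0, 0, 0, -0.11, -0.18, 0.09, 0, 0, 0, -0.11
```

Request:
drive_tool(commands=[-0.2, 0.02, -0.01, 0, 0.01, -0.11, -0.2, 0.04, 0, 0, 0, -0.11, -0.2, 0.04, 0, 0, 0, -0.11, -0.19, 0.05, 0, 0, 0, -0.11, -0.19, 0.06, 0, 0, 0, -0.11, -0.19, 0.07, 0, 0, 0, -0.11, -0.18, 0.08, 0, 0, 0, -0.11, -0.18, 0.09, 0, 0, 0, -0.11])

```text
time_s: 7.2
position: [0.6176, 0.0633, 0.2457]
tool_rot: [-0.277, 0.651, -0.371, 0.602]
ft_force: [1.6, -3.1, 0.9]
finger_gap: 0.0001
```

Run:
```python
from h import *
plan([(*arc(t),1) for t in (93,97,101,105,109,113,117,121)])
```

```text
t 7.2 tip_st [-0.0003 -0.0127  0.1861] axes_st
 [[-0.001 -0.     1.   ]
 [-0.816  0.578 -0.001]
 [-0.578 -0.816 -0.   ]] 
F_st [ 2.1 -2.8  0.9] j [-0.27  0.26  1.69  0.63  1.34 -0.32] gap 0.00010298044938800103
-0.16, 0.09, 0.01, 0, -0.01, -0.12, -0.17, 0.1, 0, 0, 0, -0.11, -0.16, 0.11, 0, 0, 0, -0.11, -0.15, 0.12, 0, 0, 0, -0.11, -0.15, 0.12, 0, 0, 0, -0.11, -0.14, 0.13, 0, 0, 0, -0.11, -0.13, 0.14, 0, 0, 0, -0.11, -0.12, 0.14, 0, 0, 0, -0.11
```

Request:
drive_tool(commands=[-0.16, 0.09, 0.01, 0, -0.01, -0.12, -0.17, 0.1, 0, 0, 0, -0.11, -0.16, 0.11, 0, 0, 0, -0.11, -0.15, 0.12, 0, 0, 0, -0.11, -0.15, 0.12, 0, 0, 0, -0.11, -0.14, 0.13, 0, 0, 0, -0.11, -0.13, 0.14, 0, 0, 0, -0.11, -0.12, 0.14, 0, 0, 0, -0.11])

```text
time_s: 8.2
position: [0.6269, 0.1224, 0.2384]
tool_rot: [-0.317, 0.632, -0.408, 0.578]
ft_force: [-0.6, -0.0, 2.9]
finger_gap: 0.0
```

Run:
```python
from h import *
st=where()
plan([(*arc(t),1) for t in (125,129,133,137,141,145,149,153)],st)
p,R=st;tip=S.T@(p+TIP*R.apply([0,1,0])-O)
view('side','side3',(180,80,380,230),[tip])
```

```text
t 8.2 tip_st [0.0002 0.0395 0.174 ] axes_st
 [[ 0.001  0.     1.   ]
 [-0.881  0.472  0.   ]
 [-0.472 -0.882  0.   ]] 
F_st [-0.6 -0.1  2.9] j [-0.13  0.27  1.66  0.52  1.25 -0.16] gap 3.2631156541765797e-05
-0.13, 0.14, 0, 0, 0, -0.12, -0.11, 0.15, 0, 0, 0, -0.11, -0.1, 0.16, 0, 0, 0, -0.11, -0.1, 0.16, 0, 0, 0, -0.11, -0.12, 0.16, 0, 0, 0, -0.11, -0.12, 0.17, 0, 0, 0, -0.11, -0.11, 0.17, 0, 0, 0, -0.11, -0.1, 0.17, 0, 0, 0, -0.11
```

View pics/side3.png

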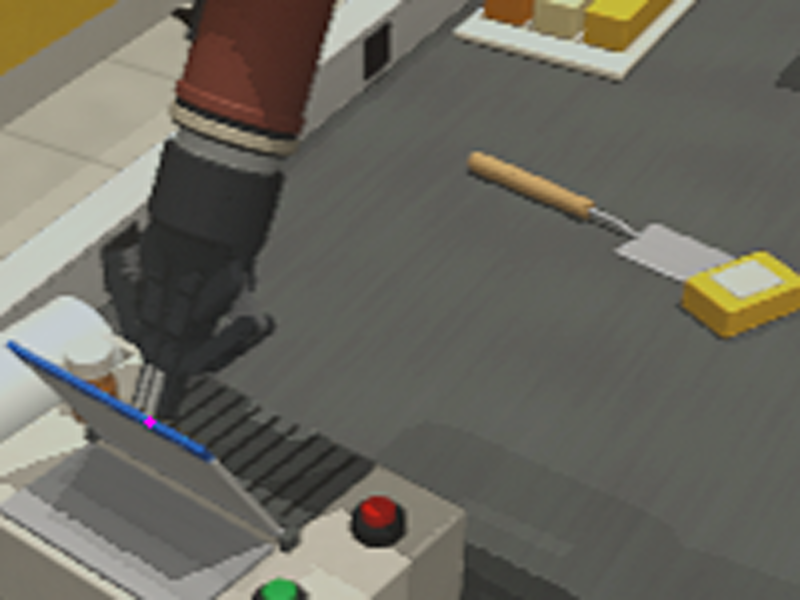

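The leaf is past upright, with its blue edge at (10,345)–(210,458), the fingertip behind it at (150,422), and the ribbed plate uncovered. Continuing.

Request:
drive_tool(commands=[-0.13, 0.14, 0, 0, 0, -0.12, -0.11, 0.15, 0, 0, 0, -0.11, -0.1, 0.16, 0, 0, 0, -0.11, -0.1, 0.16, 0, 0, 0, -0.11, -0.12, 0.16, 0, 0, 0, -0.11, -0.12, 0.17, 0, 0, 0, -0.11, -0.11, 0.17, 0, 0, 0, -0.11, -0.1, 0.17, 0, 0, 0, -0.11])

```text
time_s: 9.25
position: [0.6349, 0.1756, 0.207]
tool_rot: [-0.356, 0.611, -0.443, 0.552]
ft_force: [-0.0, -1.9, 0.7]
finger_gap: 0.0003
```

Run:
```python
from h import *
plan([(*arc(t),1) for t in (156,159,162,165,168,171,173,175)])
```

```text
t 9.25 tip_st [0.0002 0.085  0.1389] axes_st
 [[ 0.001  0.     1.   ]
 [-0.933  0.359  0.001]
 [-0.359 -0.933  0.   ]] 
F_st [ 0.3 -1.9  0.7] j [0.01 0.33 1.62 0.4  1.16 0.  ] gap 0.0002761618759861682
-0.06, 0.13, 0, 0, 0, -0.09, -0.06, 0.13, 0, 0, 0, -0.08, -0.06, 0.13, 0, 0, 0, -0.08, -0.05, 0.13, 0, 0, 0, -0.08, -0.05, 0.13, 0, 0, 0, -0.08, -0.04, 0.13, 0, 0, 0, -0.08, -0.02, 0.09, 0, 0, 0, -0.06, -0.02, 0.09, 0, 0, 0, -0.06
```

Request:
drive_tool(commands=[-0.06, 0.13, 0, 0, 0, -0.09, -0.06, 0.13, 0, 0, 0, -0.08, -0.06, 0.13, 0, 0, 0, -0.08, -0.05, 0.13, 0, 0, 0, -0.08, -0.05, 0.13, 0, 0, 0, -0.08, -0.04, 0.13, 0, 0, 0, -0.08, -0.02, 0.09, 0, 0, 0, -0.06, -0.02, 0.09, 0, 0, 0, -0.06])

```text
time_s: 10.25
position: [0.6388, 0.2009, 0.1755]
tool_rot: [-0.381, 0.595, -0.466, 0.532]
ft_force: [0.6, -1.8, 0.9]
finger_gap: -0.0001
```

Run:
```python
from h import *
p,R=where()
# straight down 8mm in 8 rows -> tool units per row of 1 mm
print(R.inv().apply([0,0,-.001])/.04)
```

```text
t 10.25 tip_st [0.0002 0.1048 0.1054] axes_st
 [[ 0.     0.     1.   ]
 [-0.96   0.279  0.   ]
 [-0.279 -0.96   0.   ]] 
F_st [ 0.8 -1.7  0.9] j [0.08 0.38 1.6  0.31 1.11 0.1 ] gap -0.0001431261256898848
[ 6.97125317e-03  2.40083647e-02 -7.42053558e-06]
```

Request:
drive_tool(commands=[0.005, 0.018, 0, 0, 0, 0, 0.005, 0.018, 0, 0, 0, 0, 0.005, 0.018, 0, 0, 0, 0, 0.005, 0.018, 0, 0, 0, 0, 0.005, 0.018, 0, 0, 0, 0, 0.005, 0.018, 0, 0, 0, 0, 0.005, 0.018, 0, 0, 0, 0, 0.005, 0.018, 0, 0, 0, 0])

```text
time_s: 11.25
position: [0.6388, 0.2009, 0.1697]
tool_rot: [-0.381, 0.596, -0.466, 0.532]
ft_force: [0.4, 0.1, 0.7]
finger_gap: 0.0001
```

Run:
```python
from h import *
where()
```

```text
t 11.25 tip_st [0.0003 0.1048 0.0996] axes_st
 [[ 0.     0.     1.   ]
 [-0.96   0.279  0.   ]
 [-0.279 -0.96   0.   ]] 
F_st [0.4 0.2 0.7] j [0.08 0.39 1.6  0.31 1.1  0.09] gap 6.000258957800977e-05
```

Request:
drive_tool(commands=[0.003, 0.012, 0, 0, 0, 0, 0.003, 0.012, 0, 0, 0, 0, 0.003, 0.012, 0, 0, 0, 0, 0.003, 0.012, 0, 0, 0, 0, 0.003, 0.012, 0, 0, 0, 0, 0.003, 0.012, 0, 0, 0, 0, 0.003, 0.012, 0, 0, 0, 0, 0.003, 0.012, 0, 0, 0, 0])

```text
time_s: 12.25
position: [0.639, 0.2011, 0.1667]
tool_rot: [-0.381, 0.595, -0.465, 0.533]
ft_force: [-2.8, -1.4, 8.8]
finger_gap: -0.0004
```

Run:
```python
from h import *
where()
```

```text
t 12.25 tip_st [0.0004 0.105  0.0966] axes_st
 [[ 0.001  0.001  1.   ]
 [-0.96   0.28   0.001]
 [-0.28  -0.96   0.001]] 
F_st [-2.6 -1.8  8.8] j [0.08 0.4  1.6  0.31 1.1  0.09] gap -0.0003546728901609534
```

Run:
```python
from h import *
plan([((0,.1,.145),75,4),((-.115,.05,.15),90,12)])
```

```text
t 12.25 tip_st [0.0004 0.105  0.0966] axes_st
 [[ 0.001  0.001  1.   ]
 [-0.96   0.28   0.001]
 [-0.28  -0.96   0.001]] 
F_st [-2.6 -1.8  8.8] j [0.08 0.4  1.6  0.31 1.1  0.09] gap -0.0003546728901609534
-0.06, -0.3, 0, 0, 0, -0.04, -0.06, -0.3, 0, 0, 0, -0.04, -0.06, -0.3, 0, 0, 0, -0.04, -0.06, -0.3, 0, 0, 0, -0.04, 0.06, -0.04, -0.24, 0, 0, -0.16, 0.06, -0.03, -0.24, 0, 0, -0.16, 0.06, -0.03, -0.24, 0, 0, -0.16, 0.06, -0.03, -0.24, 0, 0, -0.16
0.06, -0.03, -0.24, 0, 0, -0.16, 0.06, -0.03, -0.24, 0, 0, -0.16, 0.06, -0.02, -0.24, 0, 0, -0.16, 0.06, -0.02, -0.24, 0, 0, -0.16, 0.06, -0.02, -0.24, 0, 0, -0.16, 0.06, -0.02, -0.24, 0, 0, -0.16, 0.06, -0.01, -0.24, 0, 0, -0.16, 0.06, -0.01, -0.24, 0, 0, -0.16
```

Request:
drive_tool(commands=[-0.06, -0.3, 0, 0, 0, -0.04, -0.06, -0.3, 0, 0, 0, -0.04, -0.06, -0.3, 0, 0, 0, -0.04, -0.06, -0.3, 0, 0, 0, -0.04, 0.06, -0.04, -0.24, 0, 0, -0.16, 0.06, -0.03, -0.24, 0, 0, -0.16, 0.06, -0.03, -0.24, 0, 0, -0.16, 0.06, -0.03, -0.24, 0, 0, -0.16])

```text
time_s: 13.25
position: [0.5975, 0.1926, 0.217]
tool_rot: [-0.414, 0.573, -0.495, 0.505]
ft_force: [0.2, 0.5, 0.2]
finger_gap: -0.0004
```

Request:
drive_tool(commands=[0.06, -0.03, -0.24, 0, 0, -0.16, 0.06, -0.03, -0.24, 0, 0, -0.16, 0.06, -0.02, -0.24, 0, 0, -0.16, 0.06, -0.02, -0.24, 0, 0, -0.16, 0.06, -0.02, -0.24, 0, 0, -0.16, 0.06, -0.02, -0.24, 0, 0, -0.16, 0.06, -0.01, -0.24, 0, 0, -0.16, 0.06, -0.01, -0.24, 0, 0, -0.16])

```text
time_s: 14.25
position: [0.5191, 0.1844, 0.222]
tool_rot: [0.464, -0.534, 0.538, -0.459]
ft_force: [0.1, 1.4, -0.1]
finger_gap: -0.0001
```

Run:
```python
from h import *
st=where()
plan([((-.115,.05,.108),90,8)],st)
view('side','side4',(140,110,340,260),[(-.115,.05,.101)])
C=cloud('side',np.load('side4.npz')['d']);P=(C-O)@S
for y in(.03,.06,.09,.11,.13):
    m=(abs(P[...,0]-.03)<.04)&(abs(P[...,1]-y)<.008)&(P[...,2]>.05)&(P[...,2]<.13);print(y,m.sum(),np.median(P[m][:,2]))
```

```text
t 14.25 tip_st [-0.1156  0.0496  0.149 ] axes_st
 [[ 0.     0.     1.   ]
 [-1.    -0.009  0.   ]
 [ 0.009 -1.     0.   ]] 
F_st [-0.1  1.4 -0.1] j [ 0.2   0.12  1.8  -0.01  1.22  0.35] gap -8.469117256533815e-05
0, 0.13, 0, 0, 0, 0.01, 0, 0.13, 0, 0, 0, 0.01, 0, 0.13, 0, 0, 0, 0.01, 0, 0.13, 0, 0, 0, 0.01, 0, 0.13, 0, 0, 0, 0.01, 0, 0.13, 0, 0, 0, 0.01, 0, 0.13, 0, 0, 0, 0.01, 0, 0.13, 0, 0, 0, 0.01
0.03 114 0.0950625532001079
0.06 124 0.09505921318026786
0.09 130 0.0949524119580111
0.11 130 0.09503525641364997
0.13 135 0.0950497312273824
```

View pics/side4.png

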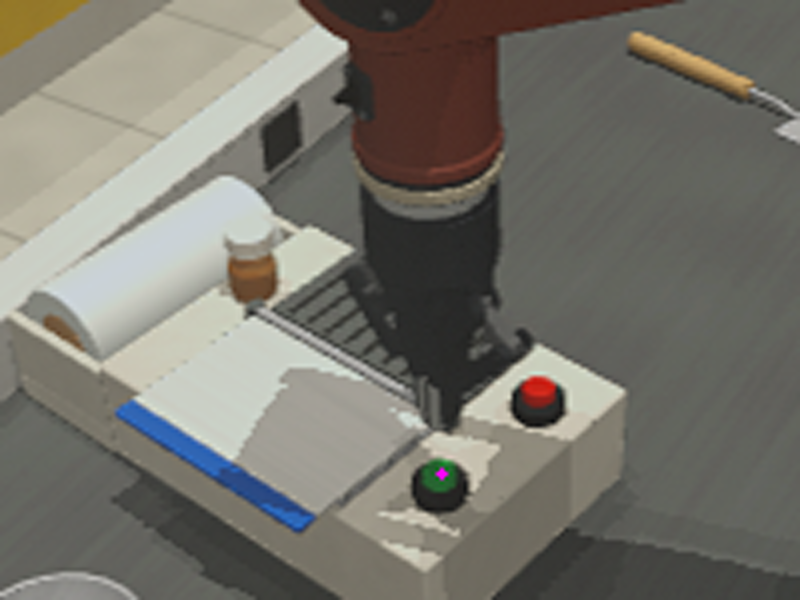

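The leaf is flat: its top measures z = 0.095 all across, and the blue edge is at (120,405)–(310,525). The fingertip hangs directly above the green button at (440,475), so I press next.

Request:
drive_tool(commands=[0, 0.13, 0, 0, 0, 0.01, 0, 0.13, 0, 0, 0, 0.01, 0, 0.13, 0, 0, 0, 0.01, 0, 0.13, 0, 0, 0, 0.01, 0, 0.13, 0, 0, 0, 0.01, 0, 0.13, 0, 0, 0, 0.01, 0, 0.13, 0, 0, 0, 0.01, 0, 0.13, 0, 0, 0, 0.01])

```text
time_s: 15.3
position: [0.5198, 0.1844, 0.1801]
tool_rot: [-0.46, 0.537, -0.535, 0.463]
ft_force: [-0.5, 0.3, 0.2]
finger_gap: -0.0002
```

Request:
drive_tool(commands=[0, 0.03, 0, 0, 0, 0, 0, 0.03, 0, 0, 0, 0, 0, 0.03, 0, 0, 0, 0, 0, 0.03, 0, 0, 0, 0, 0, 0.03, 0, 0, 0, 0, 0, 0.03, 0, 0, 0, 0, 0, 0.03, 0, 0, 0, 0, 0, 0.03, 0, 0, 0, 0])

```text
time_s: 16.3
position: [0.52, 0.1844, 0.1733]
tool_rot: [-0.46, 0.537, -0.535, 0.462]
ft_force: [-12.2, -3.6, 25.9]
finger_gap: -0.0001
```

Run:
```python
from h import *
where()
```

```text
t 16.3 tip_st [-0.1148  0.0506  0.1003] axes_st
 [[ 0.001  0.     1.   ]
 [-1.     0.004  0.001]
 [-0.004 -1.     0.   ]] 
F_st [-11.5  -5.4  25.9] j [0.2  0.18 1.83 0.   1.13 0.34] gap -5.293825133225197e-05
```

Request:
drive_tool(commands=[0, -0.02, 0, 0, 0, 0, 0, -0.02, 0, 0, 0, 0, 0, -0.02, 0, 0, 0, 0, 0, -0.02, 0, 0, 0, 0, 0, 0, 0, 0, 0, 0, 0, 0, 0, 0, 0, 0, 0, 0, 0, 0, 0, 0, 0, 0, 0, 0, 0, 0])

```text
time_s: 17.3
position: [0.5198, 0.1844, 0.174]
tool_rot: [-0.46, 0.537, -0.535, 0.463]
ft_force: [-2.6, -1.6, 4.7]
finger_gap: -0.0002
```

Run:
```python
from h import *
where();view('side','side5',(200,170,300,245))
```

```text
t 17.3 tip_st [-0.1149  0.0506  0.101 ] axes_st
 [[ 0.     0.     1.   ]
 [-1.     0.004  0.   ]
 [-0.004 -1.     0.   ]] 
F_st [-2.3 -2.   4.7] j [0.2  0.18 1.83 0.   1.13 0.34] gap -0.00016099863634677064
```

View pics/side5.png

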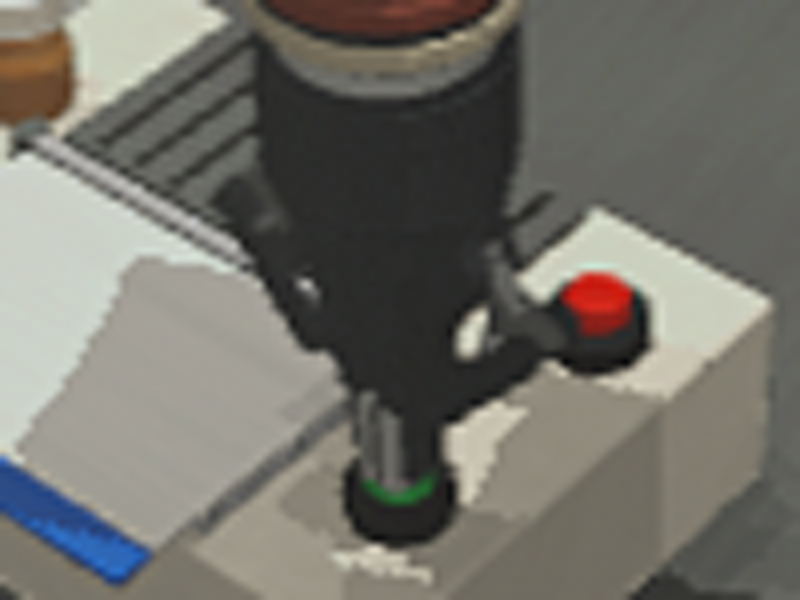

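At (400,490) the green button is pressed almost flush under the fingertip. The force fell from 26 N at the hard stop to 4.7 N 0.7 mm higher, which matches the button's spring, so it went fully in. Now I lift clear.

Request:
drive_tool(commands=[0, -0.1, 0, 0, 0, 0, 0, -0.3, 0, 0, 0, 0, 0, -0.4, 0, 0, 0, 0, 0, -0.4, 0, 0, 0, 0, 0, -0.4, 0, 0, 0, 0, 0, -0.3, 0, 0, 0, 0, 0, -0.1, 0, 0, 0, 0, 0, 0, 0, 0, 0, 0])

```text
time_s: 18.35
position: [0.5197, 0.1841, 0.2541]
tool_rot: [-0.46, 0.537, -0.535, 0.463]
ft_force: [-0.4, 0.4, 0.8]
finger_gap: -0.0
```

Run:
```python
from h import *
where();view('side','side6',(0,60,560,420))
P=(cloud('side',np.load('side6.npz')['d'])-O)@S
for y in(.03,.09,.13):
    m=(abs(P[...,0]-.03)<.04)&(abs(P[...,1]-y)<.008)&(P[...,2]>.05)&(P[...,2]<.13);print(y,m.sum(),np.median(P[m][:,2]))
p=np.load('side6.npz')['p'];h=cv2.cvtColor(p,cv2.COLOR_BGR2HSV).astype(int);m=np.zeros(p.shape[:2],bool);m[215:240,235:265]=1
m&=(abs(h[...,0]-60)<15)&(h[...,1]>130)&(h[...,2]>40);print('green',m.sum(),np.median(P[m],0))
```

```text
t 18.35 tip_st [-0.115   0.0503  0.1811] axes_st
 [[ 0.     0.     1.   ]
 [-1.     0.004  0.   ]
 [-0.004 -1.     0.   ]] 
F_st [-0.4  0.4  0.8] j [0.2  0.08 1.77 0.   1.28 0.34] gap -8.191743974545219e-06
0.03 120 0.09503997940291063
0.09 131 0.09496013040661327
0.13 133 0.09480124411158226
green 53 [-0.11798268  0.05425964  0.1061383 ]
```

View pics/side6.png

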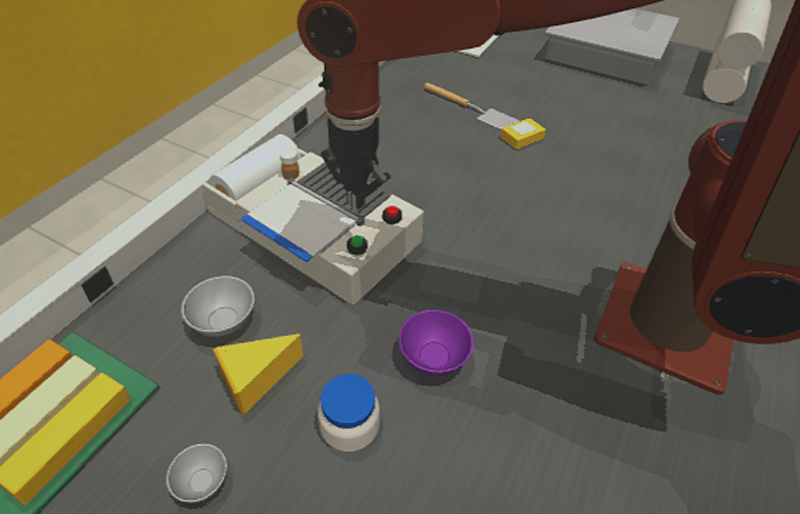

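The leaf lies flat, the green button is out again at (357,243), and the red one is untouched at (392,214). Every bystander is where it was in the first picture, and the arm is clear. Handing in.

```bash
python3 -c "
from workcell import arm
print(arm.job_done())"
```

```text
the job is handed in; nothing more can be done
None
```

I folded the leaf over its spine until it lay flat on the rest plate, then pressed the green button fully in, let it go and handed the job in. It took about 18 s of the 58 s allowed. I pushed only with the closed fingertips, and the highest force I read on the leaf was about 9 N; readings come only at the end of each move.

- **Leaf:** its top measures 0.095 m above the counter right across, which is flat on the plate. It was still there after the button press.
- **Green button:** it hit its hard stop at 26 N, more than I meant to use. Its top is back at about 0.106 m, the same height as at the start.
- **Red button and bystanders:** in the last picture the red button is untouched, and the jar, cheese, tub, bowl and spatula stand where they were. I compared these by eye only.
- **One disagreement:** my first two-view estimate put the button tops at 0.101 m, but the depth reading said 0.106 m. The press agreed with 0.106 m.

No verdict came back when I handed the job in.

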